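Nest the steel cups, then hold the soak bath's lid open at 60 degrees

TASK

Nest the three steel cups in size order - the middle one in the largest, the smallest in the middle one, each sitting level with its collar down on the rim below - with the largest left where it stands, so that I can lower them into the soak bath in one go. Then lift the bath's lid, which falls shut by itself, and hold it open at 60 degrees from closed, so that its drips run back into the bath. Finish while still holding the lid there, and leave the bottles nearby alone.

Things in the scene. Friction and masses are not known exactly. Their poses are not given: they have to be found in the camera images.
- bath: Soak bath: a box-shaped stainless tank on four short feet, fixed, 200 mm deep (x) by 200 mm wide (y), rim 150 mm above the worktop, a small brass drain cock low on its left side. Origin: centre of its underside, on the worktop; its x axis points from the front (handle side) to the hinged back, z up. Only the lid moves.
- bath_lid (a joint): Angle of the bath's lid, rad: 0 closed, grows as the front edge is lifted, stop at 1.40; 60 degrees is 1.047. A 216 x 216 mm steel sheet with turned-down edges, 0.4 to 0.75 kg, hinged at the back of the bath on a level axis (the bath's y) through lid_hinge. Only its weight acts on it: let go at any angle, it falls shut.
- lid_handle (a point): Middle of the grip bar of the lid's bow handle: dark round bar 10 mm thick, straight for 94 mm along the bath's y, on two posts 110 mm apart. Closed: 170 mm in front of the hinge axis and 43 mm above it (197 mm above the worktop), 37 mm over the lid's face, 46 mm behind its front edge. Its axes turn with the lid: x to the hinge, y along the bar, z out of the lid.
- lid_hinge (a point): Point on the hinge axis in the middle of the lid's back edge, 154 mm above the worktop, 106 mm behind the bath's centre. Turns with the lid.
- cup_large: Largest cup: open, slightly tapered stainless cup without a collar, 58 mm high, rim 72 mm outside and 66 mm inside, foot 60 mm, about 0.2 kg. Origin: centre of its underside; z up.
- cup_middle: Middle cup: open, stainless, 54 mm high, with a stacking collar 72 mm across and 4 mm thick, its underside 34 mm above the foot. Above it a straight wall 60 mm outside (16 mm high to grip), 54 mm inside; below it tapers from 61 mm to a 50 mm foot. About 0.14 kg. Fully nested, the collar rests on the large cup's rim, foot 24 mm above that cup's foot. Origin: centre of underside; z up.
- cup_small: Smallest cup: same shape, 48 mm high; collar 60 mm across and 4 mm thick, its underside 28 mm above the foot. Above it a straight wall 48 mm outside (16 mm high to grip); below it tapers from 49 mm to a 40 mm foot. About 0.09 kg. Fully nested, its foot is 26 mm above the middle cup's foot. Origin: centre of underside; z up.
- sample_bottle: Bystander: pale translucent bottle with a blue screw cap, 47 mm across, 106 mm high, near the front left of the bath. Origin: centre of its underside.
- dropper_bottle: Bystander: small brown bottle with a white cap, 34 mm across, 81 mm high, in front of the bath. Origin: centre of its underside.
- pump_bottle: Bystander: small white pump bottle, 34 mm across, 128 mm high, at the right of the cups. Origin: centre of its underside.
- lab_tap: Fixed white laboratory tap on the worktop at the right, not part of the work: keep the arm clear of it. A 21 mm post 420 mm high with its spout bent over to the right, and two knobs 210 mm above the worktop, about 100 mm either side of the post (towards the cups and back towards the robot). Origin: on the worktop, 26 mm from the post's foot.
Mind the look-alikes: they are no part of the job. Leave any black or red look-alike of the cup_large alone.

How it is judged:
On the way:
1. the three cups stand nested and let go, the lid still closed (z of cup_middle in the frame of cup_large between 0.019 and 0.029 m and z of cup_small in the frame of cup_middle between 0.021 and 0.031 m and horizontal distance between cup_middle and cup_large below 0.008 m and horizontal distance between cup_small and cup_middle below 0.008 m and angle between each of cup_large, cup_middle, cup_small's own z axis and vertical below 0.12 rad and height (world z) of cup_large below 0.02 m and distance of cup_large from where it was at the start of the episode below 0.06 m and contact force between the fingers and cup_large below 0.2 N and contact force between the fingers and cup_middle below 0.2 N and contact force between the fingers and cup_small below 0.2 N and value of joint bath_lid below 0.1 rad), for 0.3 s.
At the end, for the whole second after the job is handed in: Each cup sits in the next larger one (height 5 mm, centre 8 mm, upright within 7 degrees), the largest on the worktop within 60 mm of its start, no cup touching the fingers or the bath; the lid is still at 60 degrees, 6 either way, carried by the fingers (z of cup_middle in the frame of cup_large between 0.019 and 0.029 m and z of cup_small in the frame of cup_middle between 0.021 and 0.031 m and horizontal distance between cup_middle and cup_large below 0.008 m and horizontal distance between cup_small and cup_middle below 0.008 m and angle between each of cup_large, cup_middle, cup_small's own z axis and vertical below 0.12 rad and height (world z) of cup_large below 0.02 m and distance of cup_large from where it was at the start of the episode below 0.06 m and contact force between each of the fingers, bath and cup_large below 0.2 N and contact force between each of the fingers, bath and cup_middle below 0.2 N and contact force between each of the fingers, bath and cup_small below 0.2 N and value of joint bath_lid between 0.942 and 1.152 rad and velocity of joint bath_lid between -0.06 and 0.06 rad/s and contact force between the fingers and bath above 0.8 N); the arm keeps its last pose, push and grip.
It fails at once if a bystander bottle is knocked over or pushed more than 30 mm (distance of any of sample_bottle, dropper_bottle, pump_bottle from where it was at the start of the episode above 0.03 m or angle between any of sample_bottle, dropper_bottle, pump_bottle's own z axis and vertical above 0.5 rad).
It also fails if it takes over 72 s, if anything falls off the work surface, if the arm or the gripper's body presses on something with over 40 N, if the wrist force passes 120 N, or if a joint passes its speed limit or range.

ROBOT

A 6-joint arm with a two-finger parallel gripper is mounted at the origin on the work surface; the furniture and walls round the work are solid. World frame = base frame: x ahead of the robot, y to its left, z up, the work surface at z = 0. Lengths are in m, angles in rad, forces in N, time in s.
With the tool pointing down it reaches from about 0.3 to 0.875 m from the base axis. Payload 6.4 kg.
Tool frame: the origin (TCP) lies at the very end of the fingers, on their centre line; the grasp point (between the pads) lies 19 mm behind it; z points along the fingers, y is the line along which they close (so a half turn about z gives the same grasp; the last joint's range is limited). The gripper opens to 85 mm and grips with 20 to 120 N. Pads are 22 mm wide; open, the fingers measure 114 mm over their backs; the gripper's body (76 mm by 85 mm) begins 54 mm behind the grasp point. The pads swing forward as they close: fully open they stand 13 mm farther back than shut.
Start: joints at [-1.386, 0.181, 1.607, -0, 1.354, -0.206], TCP at [0.219, -0.532, 0.231] pointing down, gripper open.
Joint ranges: [-2.99, 2.99], [-0.89, 2.07], [0.3, 2.58], [-1.14, 4.28], [0, 2.63], [-3.12, 3.12]. Speed limits (rad/s): [2.57, 2.57, 3.01, 3.14, 3.14, 3.14].

INTERFACE

Orientations are given as a unit quaternion [w, x, y, z].
In Python, from bench import ctrl gives the robot as it stands.
- The arm moves only by the tool jog_arm, never from a script. Its argument "series" is a list that holds one entry, the list of rows, each a list of 7 numbers: the shift along the tool's x, y, z in mm, then the turn, a rotation vector about the tool's x, y, z in rad, then the finger opening in mm, from 0 to 85.4. In form: [[[tx, ty, tz, rx, ry, rz, gripper], ...]]. A call has exactly 10 rows; each row shifts and turns the commanded pose from where the row before left it, along the tool's axes as they then stand; what a row does not reach is not made up. A row lasts 1/10 s, in which the tool goes at most 50 mm and 8.59 degrees, less where a joint would pass 70% of its speed; a pose out of reach is approached as far as the arm can. A call with a gripper value outside its range is refused whole. The fingers move at their own pace and stop on an object; the grip force is fixed at half the most. Time passes only in rows, so rows that do not move let the fingers close, or fill a call up. It gives the time, the measured TCP pose, the force, the opening and the grip force at its end, in the units of the state.
- ctrl.get_obs(): the state, without advancing time (a new reading comes with each control period).
- ctrl.camera(name): name is "side" or "top"; returns a dict with "frame" (480x640x3 uint8, blue, green, red), "z_map" (480x640 float32, m along the optical axis (not along the pixel's ray), 0 where there is no reading), "fx", "fy", "cx", "cy" (pixels), "xyz" and "rotation" of the camera in the world. Camera axes: x right, y down, z forward; pixel columns grow to the right and rows downward; lengths in m; the calibration is good to about 2 mm. A picture is of the moment at which its call begins.
- ctrl.hand_in(): hands the job in; it is judged then, once.
The state is a dict: "time_s": time; "q": joint angles; "dq": joint speeds; "joint_efforts": joint torques, N m; "eef_pos": TCP position; "eef_rot": TCP orientation; "wrist_force": force on the tool from outside, world axes, zero at the start; "torque": the same for the moment, N m; "opening": opening from 0.0 (shut) to 1.0 (fully open); "grasp_force": force on a finger pad.
Only numpy, scipy, OpenCV 4.12 (cv2) and the standard library are available. Lean on these libraries where they do the work, as an engineer would, in place of code of your own. Each camera call takes 0.05 s, during which the arm holds its last target. There are 200 camera calls.

## Working session

There is one attempt and no reset: what is moved stays moved. The work goes in short steps, Python scripts to look and compute and a tool call to move; the robot and the scene stay as the last step left them, time stands still between calls to the robot, and variables do not carry over. Pictures are saved under pics/ and viewed, at most 10 in all, crops included, and the job is handed in when it is done.

Besides the shell and the picture viewer there is one more tool, called after "Emit:" as name(argument=value, ...) on one line, values as JSON. jog_arm: Moves the arm, as the interface text tells. Its arguments: {"type":"object","properties":{"series":{"type":"array"}},"required":["series"]}

```bash
mkdir -p pics; python3 - <<'E'
from bench import ctrl
import cv2,numpy as np
o=ctrl.get_obs(); print({k:np.round(v,3) for k,v in o.items()})
for n in("side","top"):
    c=ctrl.camera(n); cv2.imwrite(f"pics/{n}0.png",c["frame"]); np.savez(f"{n}0.npz",**c)
    print(n,c["fx"],c["cx"],c["cy"],c["xyz"],np.round(c["rotation"],3).tolist())
E
```

```text
{'time_s': np.float64(0.0), 'q': array([-1.386,  0.182,  1.608,  0.   ,  1.354, -0.206]), 'dq': array([-0.001,  0.   , -0.001,  0.003, -0.002,  0.002]), 'joint_efforts': array([-1.0000e-03, -4.4487e+01, -3.5134e+01, -0.0000e+00,  9.0000e-03,
        0.0000e+00]), 'eef_pos': array([ 0.219, -0.531,  0.23 ]), 'eef_rot': array([-0.001,  0.981,  0.194,  0.   ]), 'wrist_force': array([0.382, 0.283, 1.48 ]), 'torque': array([ 0.027, -0.011, -0.012]), 'grasp_force': np.float64(0.0), 'opening': np.float64(1.0)}
side 559.36025971196 314.530787037254 235.64770458797472 [-0.52940272 -0.61028996  1.10416954] [-0.364, 0.766, -0.483, 0.217]
top 443.9355536961476 318.72552549511926 252.4047703832246 [ 0.3208389  -0.10461158  1.4473901 ] [0.046, -0.703, 0.709, -0.044]
```

View pics/side0.png

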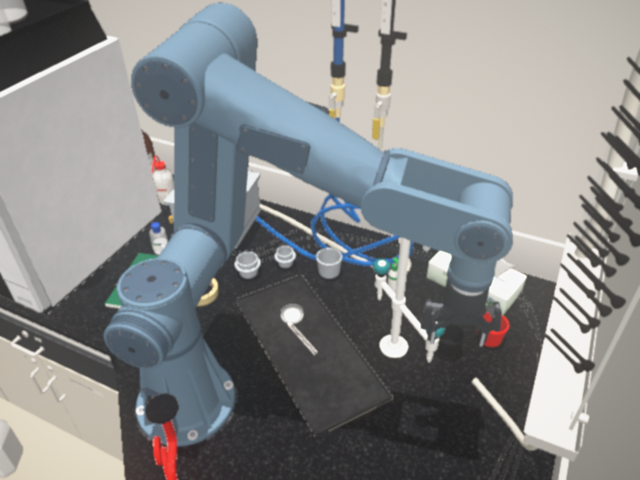

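View pics/top0.png

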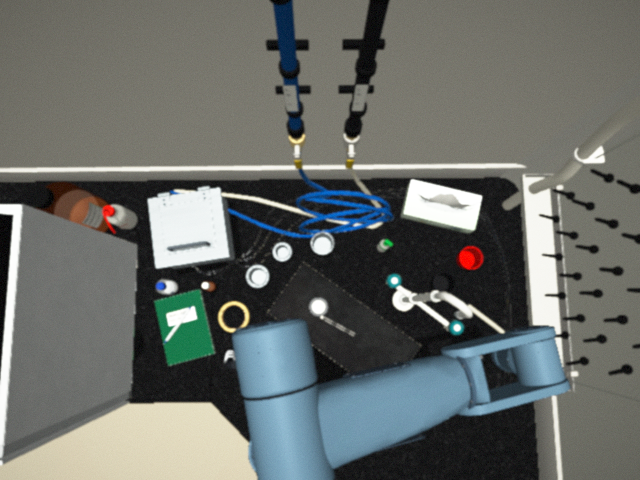

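The overview shows the bath at about (190,228) in the top view with its handle at (188,246). The cups are middle (257,276), small (282,252) and large (322,242). The bottles are at (167,287), (208,286) and (386,244), and the tap post is near (402,300).

```bash
cat > h.py <<'E'
import numpy as np,cv2
from scipy.spatial.transform import Rotation as R
def rot(c): q=c["rotation"]; return R.from_quat([q[1],q[2],q[3],q[0]]).as_matrix()
def plane(c,u,v,z):
    u=np.asarray(u,float);v=np.asarray(v,float)
    d=np.stack([(u-c["cx"])/c["fx"],(v-c["cy"])/c["fy"],np.ones_like(u)],-1)@rot(c).T
    return c["xyz"]+d*((z-c["xyz"][2])/d[...,2])[...,None]
def cloud(c):
    v,u=np.mgrid[:480,:640]; Z=c["z_map"]
    p=np.stack([(u-c["cx"])/c["fx"]*Z,(v-c["cy"])/c["fy"]*Z,Z],-1)@rot(c).T+c["xyz"]
    p[Z==0]=np.nan; return p
E
python3 - <<'E'
from h import *
t=dict(np.load("top0.npz")); s=dict(np.load("side0.npz"))
P=cloud(t); S=cloud(s)
a=cv2.resize(t["frame"][180:310,140:400],None,fx=3,fy=3,interpolation=cv2.INTER_CUBIC)
b=cv2.resize(s["frame"][225:295,220:440],None,fx=3,fy=3,interpolation=cv2.INTER_CUBIC)
im=np.zeros((600,780,3),np.uint8); im[:390,:780]=a; im[390:,:660]=b; cv2.imwrite("pics/crop0.png",im)
for n,u,v,r in(("mid",257,276,16),("small",282,252,14),("large",322,242,16),("pump",386,244,12),("drop",208,286,10),("samp",167,287,13)):
    p=P[v-r:v+r,u-r:u+r].reshape(-1,3); k=p[:,2]>0.015; q=p[k]
    print(n,k.sum(),np.round([*q.min(0),*q.max(0)],3),np.round((np.percentile(q[:,:2],2,0)+np.percentile(q[:,:2],98,0))/2,3),np.round(np.percentile(q[:,2],[50,90,98]),3))
    hi=q[q[:,2]>np.percentile(q[:,2],98)-.006]
    c,rr=cv2.minEnclosingCircle(hi[:,:2].astype(np.float32)); print("   rim circle",np.round(c,4),round(rr,4))
# bath handle
p=P[175:275,140:240]; m=(p[...,2]>.18)&(p[...,2]<.22)
q=p[m]; print("handle",m.sum(),np.round(q.mean(0),4),cv2.minAreaRect(q[:,:2].astype(np.float32)*1000))
m=(p[...,2]>.145)&(p[...,2]<.18); q=p[m]; print("lid",m.sum(),np.round(np.median(q[:,2]),4),cv2.minAreaRect(q[:,:2].astype(np.float32)*1000))
E
```

```text
mid 226 [0.392 0.059 0.015 0.462 0.13  0.059] [0.428 0.096] [0.039 0.054 0.058]
   rim circle [0.4268 0.0947] 0.03
small 158 [ 0.478 -0.01   0.016  0.552  0.045  0.056] [0.506 0.017] [0.033 0.049 0.053]
   rim circle [0.5054 0.0169] 0.0237
large 290 [ 0.493 -0.163  0.015  0.58  -0.061  0.08 ] [ 0.536 -0.113] [0.048 0.061 0.07 ]
   rim circle [ 0.5363 -0.099 ] 0.0499
pump 127 [ 0.506 -0.323  0.015  0.537 -0.292  0.133] [ 0.52  -0.306] [0.087 0.129 0.132]
   rim circle [ 0.5183 -0.3114] 0.0118
drop 127 [0.369 0.233 0.016 0.412 0.287 0.087] [0.396 0.254] [0.059 0.083 0.086]
   rim circle [0.3966 0.2497] 0.0086
samp 288 [0.357 0.347 0.015 0.418 0.401 0.112] [0.389 0.375] [0.074 0.105 0.11 ]
   rim circle [0.3947 0.3787] 0.012
handle 154 [0.5051 0.27   0.1999] ((504.9681396484375, 274.1793212890625), (10.902050971984863, 120.79532623291016), 8.098607063293457)
lid 5138 0.161 ((568.7097778320312, 284.78094482421875), (222.80990600585938, 217.6678466796875), 8.781135559082031)
```

View pics/crop0.png

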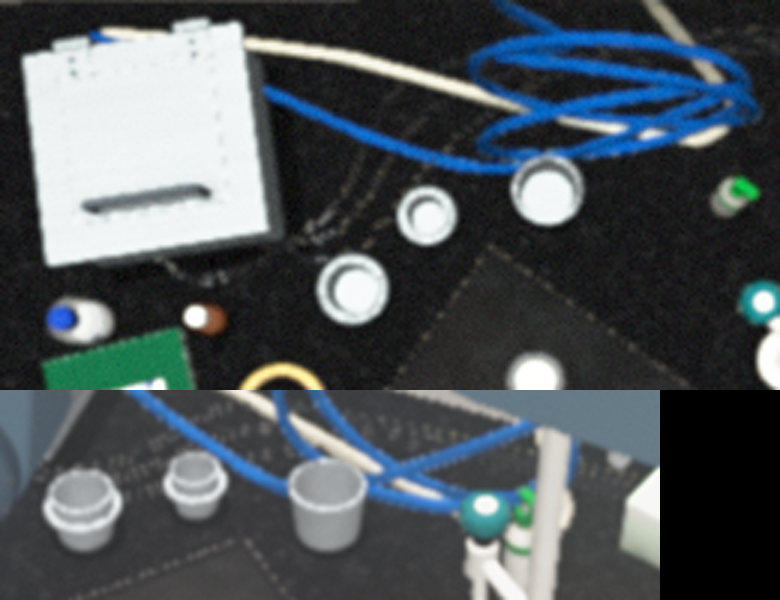

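The crop shows the three cups clearly. Blue hose lies against the back-left of the large cup, and the bath is turned about 8° with its handle in front. Next I'll refine the cup centres with two views.

```bash
cat > m.py <<'E'
from h import *
def cup(c,u,v,r,rl,zl,rf,zf,thr=95):
    """lateral middle from circle rl at zl, far extreme from circle rf at zf"""
    f=cv2.resize(c["frame"][v-r:v+r,u-r:u+r],None,fx=4,fy=4,interpolation=cv2.INTER_CUBIC)
    hs=cv2.cvtColor(f,cv2.COLOR_BGR2HSV); m=((hs[...,2]>thr)&(hs[...,1]<70)).astype(np.uint8)
    n,l,st,ce=cv2.connectedComponentsWithStats(m); ctr=2*r
    i=1+np.argmin(np.hypot(*(ce[1:]-ctr).T)+1e3*(st[1:,4]<300))
    y,x=np.nonzero(l==i); U=u-r+(x-1.5)/4; V=v-r+(y-1.5)/4
    p=plane(c,U,V,zl)[:,:2]; q=plane(c,U,V,zf)[:,:2]
    d=p.mean(0)-c["xyz"][:2]; d/=np.linalg.norm(d); e=np.array([-d[1],d[0]])
    a=p@e; b=q@d
    return e*(a.max()+a.min())/2+d*(b.max()-rf), a.max()-a.min(), 2*rl
E
python3 - <<'E'
from m import *
t=dict(np.load("top0.npz")); s=dict(np.load("side0.npz"))
for n,pt,ps,g in(("mid",(257,276),(247,265),((.036,.036),(.036,.036,.03,.054))),("small",(282,252),(285,257),((.03,.030),(.03,.03,.024,.048))),("large",(322,242),(329,262),((.036,.058),(.036,.058,.036,.058)))):
    zc={"mid":.036,"small":.03,"large":.058}[n]; a=g[1]
    rt={"mid":18,"small":15,"large":18}[n]
    for thr in(75,100,125):
        r1=cup(t,*pt,rt,a[0],zc,a[0],zc,thr); r2=cup(s,*ps,18,a[0],zc,a[2],a[3],thr)
        print(n,thr,"top",np.round(r1[0],4),round(r1[1],4),"side",np.round(r2[0],4),round(r2[1],4),a[0]*2)
P=cloud(t); p=P[180:262,215:400].reshape(-1,3)
hs=cv2.cvtColor(t["frame"],cv2.COLOR_BGR2HSV)[180:262,215:400].reshape(-1,3)
b=(hs[:,1]>120)&(hs[:,0]>90)&(hs[:,0]<130); d=np.hypot(p[:,0]-.536,p[:,1]+.103)
for lo,hi in((.035,.05),(.05,.07),(.07,.1),(.1,.13)):
    k=b&(d>lo)&(d<hi); print("hose",lo,k.sum(),np.round(np.percentile(p[k,2],[50,90,100]),3) if k.any() else "", np.round(p[k][np.argmax(p[k,2])],3) if k.any() else "")
E
```

```text
mid 75 top [0.4343 0.1067] 0.0785 side [0.4274 0.1351] 0.0292 0.072
mid 100 top [0.4288 0.0968] 0.0768 side [0.4271 0.1355] 0.026 0.072
mid 125 top [0.4284 0.096 ] 0.0754 side [0.426  0.0902] 0.0753 0.072
small 75 top [0.5102 0.0192] 0.0673 side [0.5276 0.031 ] 0.0877 0.06
small 100 top [0.5092 0.0186] 0.0653 side [0.509  0.0152] 0.0653 0.06
small 125 top [0.5085 0.0181] 0.0637 side [0.5049 0.0124] 0.063 0.06
large 75 top [ 0.5282 -0.1126] 0.0793 side [ 0.5424 -0.1145] 0.0918 0.072
large 100 top [ 0.5283 -0.1123] 0.0769 side [ 0.5429 -0.1159] 0.0888 0.072
large 125 top [ 0.5283 -0.1119] 0.0745 side [ 0.5432 -0.1166] 0.0874 0.072
hose 0.035 156 [0.071 0.198 0.205] [ 0.578 -0.124  0.205]
hose 0.05 207 [0.087 0.206 0.213] [ 0.588 -0.15   0.213]
hose 0.07 375 [0.053 0.217 0.225] [ 0.617 -0.15   0.225]
hose 0.1 635 [0.16  0.219 0.226] [ 0.619 -0.186  0.226]
```

```bash
python3 - <<'E'
from h import *
from scipy.optimize import least_squares
for n in("top","side"):
    c=dict(np.load(n+"0.npz")); P=cloud(c).reshape(-1,3); hs=cv2.cvtColor(c["frame"],cv2.COLOR_BGR2HSV).reshape(-1,3)
    tab=P[(abs(P[:,0]-.45)<.15)&(abs(P[:,1])<.15)&(P[:,2]<.012)]; print(n,"table z",np.round(np.median(tab[:,2]),4))
    for nm,x,y,z0,z1,r in(("mid",.427,.093,.049,.062,.0285),("small",.505,.015,.043,.056,.0225),("large",.532,-.111,.053,.066,.0345)):
        k=(np.hypot(P[:,0]-x,P[:,1]-y)<r+.012)&(P[:,2]>z0)&(P[:,2]<z1)&(hs[:,1]<70)
        q=P[k]; f=least_squares(lambda w:np.hypot(*(q[:,:2]-w).T)-r,[x,y],loss="soft_l1",f_scale=.002)
        print(nm,k.sum(),np.round(f.x,4),np.round(np.sqrt(2*f.cost/k.sum())*1e3,2))
    b=(hs[:,1]>110)&(hs[:,0]>95)&(hs[:,0]<125)
    if n=="side": b&=(hs[:,2]>110)
    d=np.hypot(P[:,0]-.53,P[:,1]+.11)
    for z in np.arange(0,.28,.03):
        k=b&(P[:,2]>=z)&(P[:,2]<z+.03)&(d<.16)
        if k.sum()>3:
            q=P[k]; i=np.argmin(d[k]); print("hose z",round(z,2),k.sum(),"nearest",np.round(q[i],3),round(d[k][i],3),"xmin",np.round(q[np.argmin(q[:,0])],3))
t=dict(np.load("top0.npz")); P=cloud(t)
for n,u,v in(("tap",402,300),("knob",395,281)): print(n,np.round(np.nanmax(P[v-12:v+12,u-12:u+12].reshape(-1,3),0),3),np.round(P[v,u],3))
E
```

```text
top table z 0.0023
mid 54 [0.427  0.0949] 0.99
small 45 [0.5058 0.0168] 0.94
large 70 [ 0.5285 -0.1124] 1.08
hose z 0.0 461 nearest [ 0.561 -0.084  0.019] 0.04 xmin [ 0.554 -0.054  0.004]
hose z 0.03 163 nearest [ 0.562 -0.091  0.049] 0.037 xmin [ 0.561 -0.075  0.059]
hose z 0.06 106 nearest [ 0.569 -0.079  0.066] 0.05 xmin [ 0.56  -0.057  0.081]
hose z 0.09 106 nearest [ 0.561 -0.054  0.093] 0.064 xmin [ 0.56  -0.051  0.097]
hose z 0.12 59 nearest [ 0.565 -0.053  0.142] 0.066 xmin [ 0.561 -0.047  0.126]
hose z 0.15 79 nearest [ 0.573 -0.084  0.174] 0.051 xmin [ 0.565 -0.054  0.156]
hose z 0.18 340 nearest [ 0.574 -0.107  0.196] 0.045 xmin [ 0.571 -0.078  0.184]
hose z 0.21 398 nearest [ 0.586 -0.133  0.212] 0.06 xmin [ 0.585 -0.144  0.212]
side table z -0.0004
mid 48 [0.4257 0.0906] 1.5
small 36 [0.5044 0.0121] 1.43
large 66 [ 0.527  -0.1169] 1.61
hose z 0.0 367 nearest [ 0.564 -0.148  0.022] 0.051 xmin [ 0.55  -0.049  0.003]
hose z 0.03 157 nearest [ 0.555 -0.083  0.058] 0.037 xmin [ 0.555 -0.083  0.058]
hose z 0.06 167 nearest [ 0.563 -0.076  0.061] 0.047 xmin [ 0.558 -0.057  0.084]
hose z 0.09 156 nearest [ 0.557 -0.058  0.101] 0.059 xmin [ 0.555 -0.055  0.094]
hose z 0.12 68 nearest [ 0.563 -0.062  0.148] 0.058 xmin [ 0.558 -0.051  0.13 ]
hose z 0.15 90 nearest [ 0.57  -0.089  0.179] 0.045 xmin [ 0.563 -0.068  0.157]
hose z 0.18 106 nearest [ 0.572 -0.112  0.196] 0.042 xmin [ 0.572 -0.112  0.196]
tap [ 0.387 -0.326  0.21 ] [ 0.347 -0.364  0.039]
knob [ 0.45  -0.29   0.221] [ 0.397 -0.314  0.215]
```

```bash
python3 - <<'E'
from h import *
t=dict(np.load("top0.npz")); s=dict(np.load("side0.npz"))
P=cloud(t)
q=P[255:335,380:480].reshape(-1,3)
for lo,hi in((.02,.1),(.15,.25),(.25,.35),(.35,.5)):
    k=(q[:,2]>lo)&(q[:,2]<hi); 
    if k.any(): print("tap",lo,k.sum(),np.round(q[k].min(0),3),np.round(q[k].max(0),3))
q=P[200:400,5:136].reshape(-1,3); k=q[:,2]>.1
print("cab",np.round(np.nanpercentile(q[k],1,0),3),np.round(np.nanpercentile(q[k],99,0),3))
q=cloud(s)[60:290,0:150].reshape(-1,3); k=(q[:,2]>.05)
print("cabside",np.round(np.nanpercentile(q[k],2,0),3),np.round(np.nanpercentile(q[k],98,0),3))
E
```

```text
tap 0.02 349 [ 0.285 -0.614  0.02 ] [ 0.491 -0.305  0.098]
tap 0.15 695 [ 0.25  -0.498  0.152] [ 0.416 -0.29   0.249]
tap 0.25 69 [ 0.339 -0.374  0.252] [ 0.359 -0.363  0.35 ]
tap 0.35 402 [ 0.298 -0.433  0.351] [ 0.361 -0.36   0.5  ]
cab [0.101 0.484 0.107] [0.629 0.631 0.593]
cabside [ 0.014 -0.027  0.068] [0.532 0.579 0.733]
```

Emit:
jog_arm(series=[[[0,0,-45,0,0,0,85],[0,0,-45,0,0,0,85],[0,0,-45,0,0,0,85],[0,0,-45,0,0,0,85],[0,0,-45,0,0,0,85],[0,0,-45,0,0,0,85],[0,0,-10,0,0,0.1,85],[0,0,0,0,0,0.14,85],[0,0,0,0,0,0.14,85],[0,0,0,0,0,0.011,85]]])

```text
time_s: 1.1
eef_pos: [0.219, -0.5316, 0.5108]
eef_rot: [-0.0, 1.0, -0.001, -0.0]
wrist_force: [0.1, -0.1, -1.0]
opening: 0.998
grasp_force: 0.0
```

Emit:
jog_arm(series=[[[0,-47,0,0,0,0,85],[0,-47,0,0,0,0,85],[0,-47,0,0,0,0,85],[0,-47,0,0,0,0,85],[0,-47,0,0,0,0,85],[0,-47,0,0,0,0,85],[26,-42,0,0,0,0,85],[26,-42,0,0,0,0,85],[26,-42,0,0,0,0,85],[26,-42,0,0,0,0,85]]])

```text
time_s: 2.1
eef_pos: [0.3234, -0.0797, 0.5114]
eef_rot: [0.0, 1.0, 0.001, 0.001]
wrist_force: [0.5, -1.7, -0.0]
opening: 0.995
grasp_force: 0.0
```

Emit:
jog_arm(series=[[[26,-42,0,0,0,0,85],[26,-42,0,0,0,0,85],[26,-42,0,0,0,0,85],[20,-42,0,0,0,0,85],[0,0,45,0,0,0,85],[0,0,45,0,0,0,85],[0,0,45,0,0.1,0,85],[0,0,0,0,0.14,0,85],[0,0,0,0,0.11,0,85],[0,0,0,0,0,0,85]]])

```text
time_s: 3.1
eef_pos: [0.4192, 0.0867, 0.3752]
eef_rot: [0.0, 0.985, 0.002, 0.175]
wrist_force: [-0.5, 0.6, 0.5]
opening: 0.992
grasp_force: 0.0
```

Emit:
jog_arm(series=[[[-12,-1,37,0,0,0,85],[-12,-1,37,0,0,0,85],[-12,-1,37,0,0,0,85],[-12,-1,37,0,0,0,85],[-12,-1,37,0,0,0,85],[-12,-1,37,0,0,0,85],[-13,0,39,0,0,0,85],[0,0,0,0,0,0,85],[0,0,0,0,0,0,85],[0,0,0,0,0,0,85]]])

```text
time_s: 4.1
eef_pos: [0.433, 0.0921, 0.1045]
eef_rot: [0.0, 0.984, 0.0, 0.176]
wrist_force: [0.8, 0.6, 0.2]
opening: 0.996
grasp_force: 0.0
```

```bash
python3 - <<'E'
from h import *
from bench import ctrl
a=ctrl.camera("top")["frame"][230:320,190:340]; b=ctrl.camera("side")["frame"][180:300,190:360]
im=np.zeros((600,760,3),np.uint8); im[:270,:450]=cv2.resize(a,None,fx=3,fy=3); im[270:570,:425]=cv2.resize(b,None,fx=2.5,fy=2.5); cv2.imwrite("pics/c1.png",im)
print(ctrl.get_obs()["eef_pos"])
E
```

```text
[0.43300866 0.0921604  0.10479327]
```

View pics/c1.png

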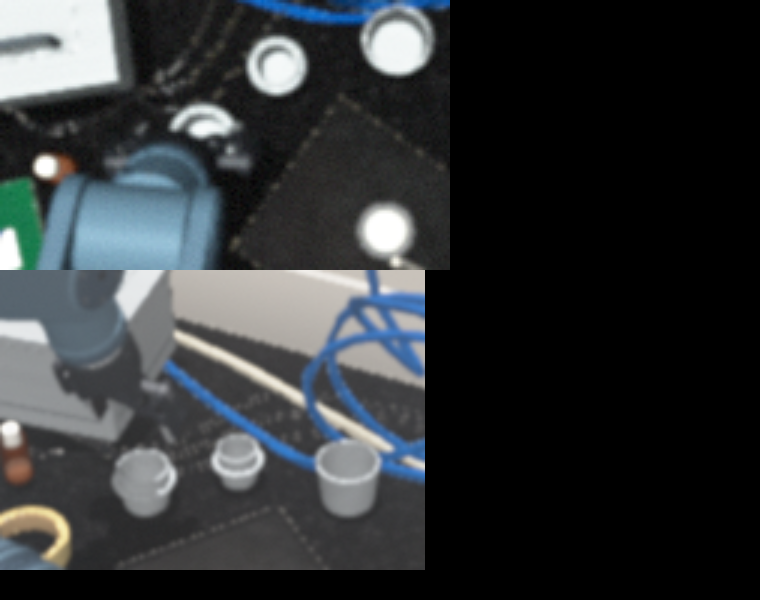

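The tool straddles the middle cup, with pads near (118,160) and (235,160) in the crop. I'll check the pads' centre with depth.

```bash
python3 - <<'E'
from h import *
from bench import ctrl
for n in("top","side"):
    P=cloud(ctrl.camera(n)).reshape(-1,3)
    k=(P[:,2]>.095)&(P[:,2]<.145)&(abs(P[:,1]-.093)<.09)&(abs(P[:,0]-.42)<.05); q=P[k]
    for nm,w in(("L",q[q[:,1]>.093]),("R",q[q[:,1]<.093])):
        if len(w): print(n,nm,len(w),np.round(np.percentile(w,[5,50,95],axis=0),3).tolist())
E
```

```text
top L 12 [[0.427, 0.136, 0.121], [0.432, 0.138, 0.132], [0.436, 0.148, 0.141]]
top R 8 [[0.428, 0.04, 0.129], [0.431, 0.045, 0.136], [0.435, 0.05, 0.141]]
side L 53 [[0.408, 0.131, 0.114], [0.419, 0.134, 0.128], [0.432, 0.139, 0.142]]
side R 38 [[0.406, 0.034, 0.114], [0.415, 0.041, 0.129], [0.425, 0.048, 0.141]]
```

Emit:
jog_arm(series=[[[-8,0,19,0,0,0,85],[-8,0,20,0,0,0,85],[-9,-1,20,0,0,0,85],[0,0,0,0,0,0,85],[0,0,0,0,0,0,50],[0,0,0,0,0,0,50],[0,0,0,0,0,0,50],[0,0,0,0,0,0,50],[0,0,0,0,0,0,50],[0,0,0,0,0,0,50]]])

```text
time_s: 5.3
eef_pos: [0.4297, 0.0932, 0.0403]
eef_rot: [0.0, 0.984, 0.0, 0.176]
wrist_force: [-1.3, 0.3, 5.1]
opening: 0.656
grasp_force: 64.5
```

Emit:
jog_arm(series=[[[5,0,-14,0,0,0,50],[10,0,-27,0,0,0,50],[10,0,-27,0,0,0,50],[10,0,-26,0,0,0,50],[0,0,0,0,0,0,50],[0,0,0,0,0,0,50],[0,0,0,0,0,0,50],[0,0,0,0,0,0,50],[0,0,0,0,0,0,50],[0,0,0,0,0,0,50]]])

```text
time_s: 6.3
eef_pos: [0.4277, 0.0933, 0.1375]
eef_rot: [-0.0, 0.985, -0.0, 0.173]
wrist_force: [-0.4, -0.7, -1.1]
opening: 0.656
grasp_force: 64.1
```

```bash
python3 - <<'E'
from h import *
from bench import ctrl
o=ctrl.get_obs(); print(o["eef_pos"],o["wrist_force"])
b=ctrl.camera("side")["frame"][160:310,190:360]; cv2.imwrite("pics/c2.png",cv2.resize(b,None,fx=4,fy=4)[:600])
E
```

```text
[0.42773102 0.09331298 0.13747054] [-0.43365755 -0.73590239 -1.11962691]
```

View pics/c2.png

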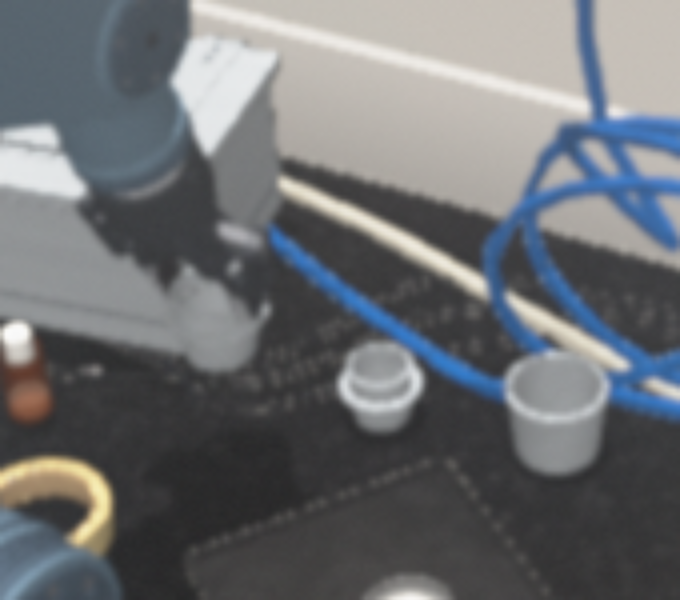

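The middle cup is held upright at about (220,325) in the crop. Next I carry it above the large cup.

Emit:
jog_arm(series=[[[10,22,4,0,0,0,50],[16,35,6,0,0,0,50],[16,35,6,0,0,0,50],[17,35,6,0,0,0,50],[17,35,6,0,0,0,50],[12,25,4,0,0,0,50],[9,21,3,0,0.006,0,50],[0,0,0,0,0,0,50],[0,0,0,0,0,0,50],[0,0,0,0,0,0,50]]])

```text
time_s: 7.35
eef_pos: [0.5306, -0.1137, 0.1381]
eef_rot: [-0.0, 0.984, 0.0, 0.176]
wrist_force: [0.0, -0.1, -1.1]
opening: 0.656
grasp_force: 64.2
```

```bash
python3 - <<'E'
from h import *
from bench import ctrl
o=ctrl.get_obs(); print(o["eef_pos"],o["eef_rot"])
t=ctrl.camera("top");s=ctrl.camera("side"); np.savez("top1.npz",**t);np.savez("side1.npz",**s)
im=np.zeros((600,800,3),np.uint8)
im[:,:400]=cv2.resize(s["frame"][180:300,290:370],None,fx=5,fy=5,interpolation=cv2.INTER_CUBIC)
im[:400,400:]=cv2.resize(t["frame"][200:280,280:360],None,fx=5,fy=5,interpolation=cv2.INTER_CUBIC); cv2.imwrite("pics/c3.png",im)
E
```

```text
[ 0.53061107 -0.11371423  0.1380608 ] [-4.56100206e-04  9.84312743e-01  1.48328020e-04  1.76431841e-01]
```

View pics/c3.png

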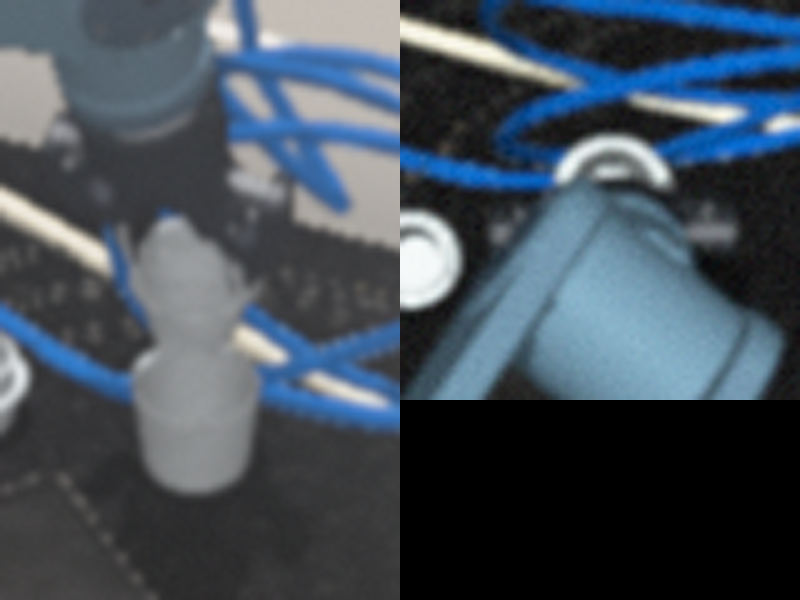

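```bash
python3 - <<'E'
from h import *
from scipy.optimize import least_squares
t=dict(np.load("top1.npz")); f=cv2.resize(t["frame"][222:240,305:345],None,fx=4,fy=4,interpolation=cv2.INTER_CUBIC)
hs=cv2.cvtColor(f,cv2.COLOR_BGR2HSV); m=(hs[...,2]>125)&(hs[...,1]<50)
pts=[]
for x in range(m.shape[1]):
    y=np.nonzero(m[:,x])[0]
    if len(y) and y[0]<40: pts.append(plane(t,305+(x-1.5)/4,222+(y[0]-1.5)/4,.133)[:2])
p=np.array(pts); g=least_squares(lambda w:np.hypot(*(p-w).T)-.0375,[.527,-.112],loss="soft_l1",f_scale=.001)
print(len(p),g.x,np.sqrt(2*g.cost/len(p)))
s=dict(np.load("side1.npz")); P=cloud(t).reshape(-1,3); k=(abs(P[:,2]-.14)<.012)&(np.hypot(P[:,0]-.527,P[:,1]+.113)<.045); print(k.sum(),np.round(P[k].max(0),4))
E
```

```text
122 [ 0.54621671 -0.14791977] 0.0041214120209492645
68 [ 0.5627 -0.0798  0.1519]
```

Emit:
jog_arm(series=[[[-4,1,13,0,0,0,50],[-5,0,13,0,0,0,50],[-5,0,13,0,0,0,50],[-4,0,13,0,0,0,50],[-3,0,7,0,0,0,50],[-2,0,6,0,0,0,50],[0,0,0,0,0,0,50],[0,0,0,0,0,0,50],[0,0,0,0,0,0,50],[0,0,0,0,0,0,50]]])

```text
time_s: 8.45
eef_pos: [0.5328, -0.1159, 0.0703]
eef_rot: [0.0, 0.984, -0.0, 0.178]
wrist_force: [1.2, -0.3, -1.4]
opening: 0.652
grasp_force: 64.2
```

Emit:
jog_arm(series=[[[-2,0,2,0,0,0,50],[-1,0,2,0,0,0,50],[-1,0,2,0,0,0,50],[0,0,0,0,0,0,50],[0,0,0,0,0,0,50],[0,0,0,0,0,0,50],[0,0,0,0,0,0,50],[0,0,0,0,0,0,50],[0,0,0,0,0,0,50],[0,0,0,0,0,0,50]]])

```text
time_s: 9.45
eef_pos: [0.5318, -0.116, 0.0646]
eef_rot: [0.0, 0.984, 0.0, 0.178]
wrist_force: [-9.6, 3.0, 18.5]
opening: 0.657
grasp_force: 67.0
```

Emit:
jog_arm(series=[[[0,0,0,0,0,0,76],[0,0,0,0,0,0,76],[0,0,0,0,0,0,76],[0,0,0,0,0,0,76],[7,0,-19,0,0,0,76],[12,0,-33,0,0,0,76],[12,0,-33,0,0,0,76],[0,0,0,0,0,0,76],[0,0,0,0,0,0,76],[0,0,0,0,0,0,76]]])

```text
time_s: 10.45
eef_pos: [0.5293, -0.1152, 0.1518]
eef_rot: [-0.001, 0.984, -0.0, 0.176]
wrist_force: [-0.1, 0.3, -0.5]
opening: 0.888
grasp_force: 0.0
```

```bash
cat > chk.py <<'E'
from h import *
from bench import ctrl
import sys
o=ctrl.get_obs(); print(o["eef_pos"],o["eef_rot"])
for n in("side","top"):
    c=ctrl.camera(n); P=cloud(c).reshape(-1,3); hs=cv2.cvtColor(c["frame"],cv2.COLOR_BGR2HSV).reshape(-1,3)
    d=np.hypot(P[:,0]-.528,P[:,1]+.1147); k=(d<.05)&(hs[:,1]<70)&(P[:,2]>.05)&(P[:,2]<.12); q=P[k]
    print(n,k.sum(),np.round(np.percentile(q[:,2],[50,80,90,97]),4))
    if n=="side": cv2.imwrite(sys.argv[1],cv2.resize(c["frame"][200:300,270:370],None,fx=6,fy=6,interpolation=cv2.INTER_CUBIC))
E
python3 chk.py pics/c4.png
```

```text
[ 0.52932302 -0.11522836  0.1518066 ] [-5.43819928e-04  9.84371016e-01 -1.67964252e-04  1.76106161e-01]
side 377 [0.0613 0.0709 0.0744 0.077 ]
top 38 [0.0653 0.0771 0.0787 0.0793]
```

View pics/c4.png

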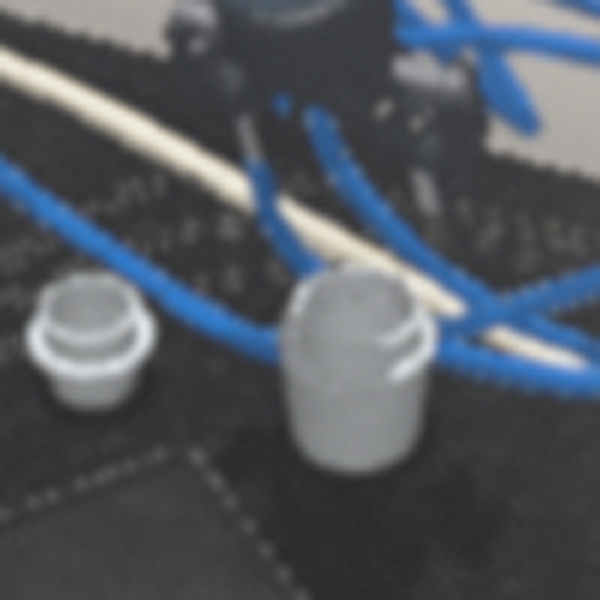

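Emit:
jog_arm(series=[[[-5,-33,-2,0,0,0,80],[-5,-33,-2,0,0,0,80],[-5,-33,-2,0,0,0,80],[-5,-31,-1,0,0,0,80],[0,0,0,0,0,0,80],[-12,0,32,0,0,0,80],[-12,0,32,0,0,0,80],[0,0,0,0,0,0,80],[0,0,0,0,0,0,80],[0,0,0,0,0,0,80]]])

```text
time_s: 11.55
eef_pos: [0.5101, 0.0136, 0.0859]
eef_rot: [0.0, 0.984, -0.0, 0.178]
wrist_force: [-0.0, 0.2, 0.4]
opening: 0.934
grasp_force: 0.0
```

Emit:
jog_arm(series=[[[-6,-1,15,0,0,0,80],[-7,0,16,0,0,0,80],[-7,0,16,0,0,0,80],[0,0,0,0,0,0,80],[0,0,0,0,0,0,38],[0,0,0,0,0,0,38],[0,0,0,0,0,0,38],[0,0,0,0,0,0,38],[0,0,0,0,0,0,38],[0,0,0,0,0,0,38]]])

```text
time_s: 12.55
eef_pos: [0.5085, 0.0149, 0.0357]
eef_rot: [0.001, 0.984, 0.0, 0.179]
wrist_force: [-1.8, 0.7, 7.4]
opening: 0.518
grasp_force: 63.5
```

Emit:
jog_arm(series=[[[5,0,-14,0,0,0,38],[12,0,-33,0,0,0,38],[12,0,-33,0,0,0,38],[12,0,-33,0,0,0,38],[4,0,-10,0,0,0,38],[0,0,0,0,0,0,38],[0,0,0,0,0,0,38],[0,0,0,0,0,0,38],[0,0,0,0,0,0,38],[0,0,0,0,0,0,38]]])

```text
time_s: 13.55
eef_pos: [0.5051, 0.0154, 0.163]
eef_rot: [-0.0, 0.984, -0.0, 0.176]
wrist_force: [0.4, 0.2, -0.5]
opening: 0.52
grasp_force: 62.6
```

Emit:
jog_arm(series=[[[4,20,1,0,0,0,38],[6,33,2,0,0,0,38],[6,33,2,0,0,0,38],[6,30,2,0,0,0,38],[3,15,2,0,0,0,38],[0,0,0,0,0,0,38],[0,0,0,0,0,0,38],[0,0,0,0,0,0,38],[0,0,0,0,0,0,38],[0,0,0,0,0,0,38]]])

```text
time_s: 14.55
eef_pos: [0.5323, -0.1149, 0.1647]
eef_rot: [-0.0, 0.984, 0.0, 0.177]
wrist_force: [0.2, -0.4, -0.6]
opening: 0.519
grasp_force: 62.5
```

```bash
python3 chk.py pics/c5.png
```

```text
[ 0.53226506 -0.11487487  0.16466809] [-1.04065619e-04  9.84196795e-01  4.82046928e-04  1.77077457e-01]
side 375 [0.0615 0.0714 0.0744 0.0768]
top 1 [0.0507 0.0507 0.0507 0.0507]
```

View pics/c5.png

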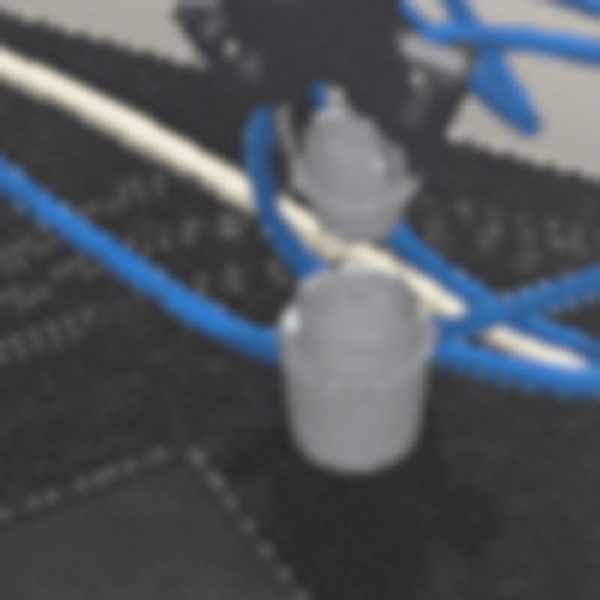

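The small cup hangs upright and centred above the stack, both at about column 358. I'll lower it.

Emit:
jog_arm(series=[[[-5,1,13,0,0,0,38],[-5,0,14,0,0,0,38],[-5,0,14,0,0,0,38],[-5,0,14,0,0,0,38],[-3,0,8,0,0,0,38],[-2,0,6,0,0,0,38],[0,0,0,0,0,0,38],[0,0,0,0,0,0,38],[0,0,0,0,0,0,38],[0,0,0,0,0,0,38]]])

```text
time_s: 15.65
eef_pos: [0.5333, -0.117, 0.0919]
eef_rot: [0.0, 0.984, -0.0, 0.178]
wrist_force: [-0.5, 0.2, -0.5]
opening: 0.518
grasp_force: 62.5
```

Emit:
jog_arm(series=[[[-2,0,2,0,0,0,38],[-1,-1,2,0,0,0,38],[-1,0,2,0,0,0,38],[0,0,0,0,0,0,38],[0,0,0,0,0,0,38],[0,0,0,0,0,0,38],[0,0,0,0,0,0,38],[0,0,0,0,0,0,38],[0,0,0,0,0,0,38],[0,0,0,0,0,0,38]]])

```text
time_s: 16.65
eef_pos: [0.5323, -0.1159, 0.0859]
eef_rot: [0.0, 0.984, 0.0, 0.178]
wrist_force: [-6.1, 2.6, 13.6]
opening: 0.519
grasp_force: 64.5
```

Contact is at the expected nested height, so I release and lift.

Emit:
jog_arm(series=[[[0,0,0,0,0,0,66],[0,0,0,0,0,0,66],[0,0,0,0,0,0,66],[0,0,0,0,0,0,66],[7,0,-19,0,0,0,66],[12,0,-33,0,0,0,66],[12,0,-33,0,0,0,66],[12,0,-33,0,0,0,66],[0,0,0,0,0,0,66],[0,0,0,0,0,0,66]]])

```text
time_s: 17.65
eef_pos: [0.5308, -0.1159, 0.2105]
eef_rot: [0.001, 0.984, 0.0, 0.178]
wrist_force: [0.1, 0.5, -0.4]
opening: 0.769
grasp_force: 0.0
```

```bash
python3 chk.py pics/c6.png
```

```text
[ 0.53077209 -0.1159391   0.21053408] [5.00747778e-04 9.84065412e-01 3.26849905e-05 1.77806111e-01]
side 510 [0.075  0.0862 0.0918 0.0949]Traceback (most recent call last):
  File "chk.py", line 8, in <module>
    print(n,k.sum(),np.round(np.percentile(q[:,2],[50,80,90,97]),4))
                             ~~~~~~~~~~~~~^^^^^^^^^^^^^^^^^^^^^^
    return _quantile_unchecked(
        a, q, axis, out, overwrite_input, method, keepdims, weights)
    return _ureduce(a,
                    func=_quantile_ureduce_func,
    ...<5 lines>...
                    overwrite_input=overwrite_input,
                    method=method)
    r = func(a, **kwargs)
    result = _quantile(arr,
                       quantiles=q,
    ...<2 lines>...
                       out=out,
                       weights=wgt)
    slices_having_nans = np.isnan(arr[-1, ...])
                                  ~~~^^^^^^^^^
IndexError: index -1 is out of bounds for axis 0 with size 0
```

View pics/c6.png

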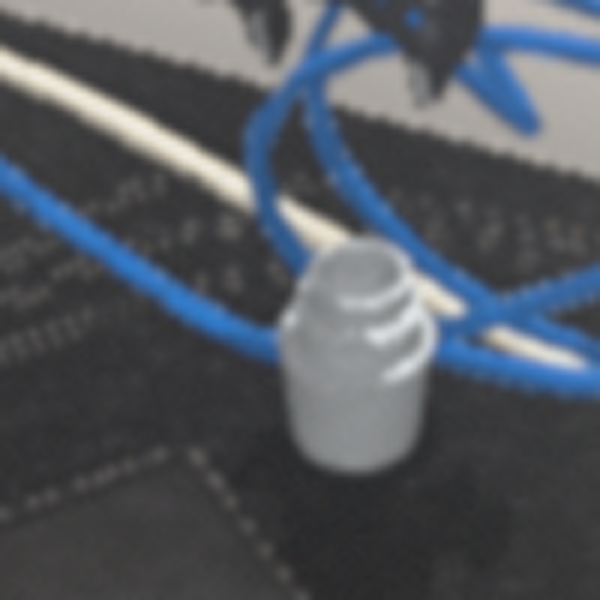

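The three cups are nested and level, let go, at (358,350) in the crop. Next is the lid.

Emit:
jog_arm(series=[[[16,0,-44,0,0,0,80],[16,0,-44,0,0,0,80],[0,0,0,0,-0.12,0,80],[0,0,0,0,-0.12,0,80],[0,0,0,0,-0.117,0,80],[-3,-48,0,0,0,0,80],[-3,-48,0,0,0,0,80],[-3,-48,0,0,0,0,80],[-3,-48,0,0,0,0,80],[-3,-48,0,0,0,0,80]]])

```text
time_s: 18.75
eef_pos: [0.5137, 0.1261, 0.3012]
eef_rot: [-0.0, 1.0, -0.0, -0.002]
wrist_force: [0.4, -0.5, 0.3]
opening: 0.938
grasp_force: 0.0
```

Emit:
jog_arm(series=[[[-4,-48,0,0,0,0,80],[-4,-48,0,0,0,0,80],[-4,-48,0,0,0,0,80],[0,0,0,0,0,-0.143,60],[0,0,0,0,0,-0.143,60],[0,0,0,0,0,-0.143,60],[0,0,0,0,0,-0.143,60],[0,0,0,0,0,-0.143,60],[0,0,0,0,0,-0.143,60],[0,0,0,0,0,-0.143,60]]])

```text
time_s: 19.75
eef_pos: [0.5021, 0.2681, 0.301]
eef_rot: [-0.001, 0.876, 0.482, -0.002]
wrist_force: [-0.2, -0.3, 0.5]
opening: 0.703
grasp_force: 0.0
```

Emit:
jog_arm(series=[[[0,0,0,0,0,-0.143,60],[0,0,0,0,0,-0.143,60],[0,0,0,0,0,-0.143,60],[0,0,0,0,0,-0.143,60],[0,0,0,0,0,-0.143,60],[0,0,0,0,0,0,60],[0,0,0,0,0,0,60],[0,0,0,0,0,0,60],[0,0,0,0,0,0,60],[0,0,0,0,0,0,60]]])

```text
time_s: 20.75
eef_pos: [0.5028, 0.2683, 0.3034]
eef_rot: [-0.0, 0.654, 0.756, -0.0]
wrist_force: [0.0, 0.2, 0.4]
opening: 0.705
grasp_force: 0.0
```

Emit:
jog_arm(series=[[[2,0,30,0,0,0,50],[2,0,35,0,0,0,50],[0,0,30,0,0,0,50],[0,0,20,0,0,0,50],[0,0,10,0,0,0,50],[0,0,0,0,0,0,50],[0,0,0,0,0,0,25],[0,0,0,0,0,0,25],[0,0,0,0,0,0,25],[0,0,0,0,0,0,25]]])

```text
time_s: 21.75
eef_pos: [0.5026, 0.2724, 0.1794]
eef_rot: [0.0, 0.654, 0.756, 0.0]
wrist_force: [0.3, 0.4, -0.3]
opening: 0.297
grasp_force: 0.0
```

Emit:
jog_arm(series=[[[0,0,0,0,0,0,17],[0,0,0,0,0,0,17],[0,0,0,0,0,0,13],[0,0,0,0,0,0,13],[0,0,0,0,0,0,9],[0,0,0,0,0,0,9],[0,0,0,0,0,0,5],[0,0,0,0,0,0,5],[0,0,0,0,0,0,5],[0,0,0,0,0,0,5]]])

```text
time_s: 22.75
eef_pos: [0.5062, 0.2728, 0.1797]
eef_rot: [0.002, 0.654, 0.756, 0.004]
wrist_force: [14.6, 3.5, -5.2]
opening: 0.093
grasp_force: 58.3
```

Emit:
jog_arm(series=[[[0,4,0,0,0,0,3],[0,0,0,0,0,0,3],[0,2,-7,0,0,0,3],[0,2,-7,0,0,0,3],[0,3,-7,0,0,0,3],[0,3,-7,0,0,0,3],[0,7,-14,0,0,0,3],[0,8,-13,0,0,0,3],[0,0,0,0,0,0,3],[0,0,0,0,0,0,3]]])

```text
time_s: 23.75
eef_pos: [0.5295, 0.2764, 0.2345]
eef_rot: [-0.001, 0.654, 0.757, -0.002]
wrist_force: [-9.4, -1.5, 1.7]
opening: 0.089
grasp_force: 58.8
```

Emit:
jog_arm(series=[[[0,9,-12,0,0,0,3],[0,10,-11,0,0,0,3],[0,11,-11,0,0,0,3],[0,12,-10,0,0,0,3],[0,13,-8,0,0,0,3],[0,13,-7,0,0,0,3],[0,0,0,0,0,0,3],[0,0,0,0,0,0,3],[0,0,0,0,0,0,3],[0,0,0,0,0,0,3]]])

```text
time_s: 24.75
eef_pos: [0.5984, 0.2869, 0.297]
eef_rot: [0.0, 0.654, 0.757, 0.001]
wrist_force: [-8.4, -0.5, 12.5]
opening: 0.093
grasp_force: 62.2
```

```bash
cat > lid.py <<'E'
from h import *
from bench import ctrl
import sys
o=ctrl.get_obs(); print(o["eef_pos"],o["wrist_force"])
b=np.array([np.cos(.147),np.sin(.147)])
for n in("top","side"):
    c=ctrl.camera(n); P=cloud(c).reshape(-1,3)
    r=P[:,:2]-np.array([.5065,.273]); x=r@b; y=r@[-b[1],b[0]]
    for s in(-1,1):
        k=(s*y>.075)&(s*y<.112)&(x>.03)&(x<.18)&(P[:,2]>.19)&(P[:,2]<.4)
        if k.sum()>15:
            a=np.polyfit(P[k,2],x[k],1); print(n,s,k.sum(),"lid angle",np.round(np.degrees(np.arctan2(1,-a[0])),1))
f=ctrl.camera("side")["frame"][60:300,130:400]; g=ctrl.camera("top")["frame"][150:330,130:350]
im=np.zeros((560,800,3),np.uint8); im[:480,:]=0; im[:356,:400]=cv2.resize(f,(400,356)); im[:327,400:]=cv2.resize(g,(400,327)); cv2.imwrite(sys.argv[1],im)
E
python3 lid.py pics/c7.png
```

```text
[0.59844609 0.28685506 0.29704745] [-8.40187002 -0.48671536 12.53115723]
top -1 390 lid angle 49.8
top 1 142 lid angle 49.9
side -1 210 lid angle 50.5
side 1 212 lid angle 50.2
```

Emit:
jog_arm(series=[[[0,7,-3,0,0,0,3],[0,7,-3,0,0,0,3],[0,7,-3,0,0,0,3],[0,7,-2,0,0,0,3],[0,0,0,0,0,0,3],[0,0,0,0,0,0,3],[0,0,0,0,0,0,3],[0,0,0,0,0,0,3],[0,0,0,0,0,0,3],[0,0,0,0,0,0,3]]])

```text
time_s: 25.95
eef_pos: [0.6262, 0.2911, 0.3084]
eef_rot: [0.001, 0.654, 0.757, 0.002]
wrist_force: [-7.4, -0.4, 12.0]
opening: 0.087
grasp_force: 61.5
```

```bash
python3 lid.py pics/c8.png
```

```text
[0.62622705 0.29110102 0.30835836] [-7.42717449 -0.38036985 11.95582437]
top -1 313 lid angle 58.6
top 1 68 lid angle 59.8
side -1 334 lid angle 59.1
side 1 355 lid angle 58.9
```

View pics/c8.png

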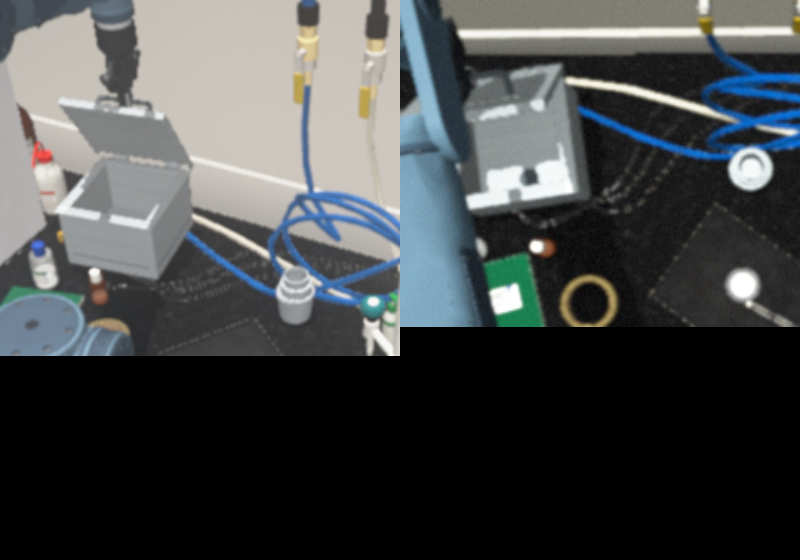

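The lid is held at about 59°, with the gripper on the bar at (122,97). The cups are nested at (295,297) and concentric in the top view at (750,168), and the bottles are upright. I'll hand in.

```bash
python3 -c "
from bench import ctrl
print(ctrl.hand_in())"
```

```text
the job is handed in; nothing more can be done
None
```

The job is handed in, with the three cups nested and level on the largest, the lid held at about 59° (measured in both camera views) and the bottles undisturbed; the hand-in returned no verdict.

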